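# Tip the torch-strip tray into the parts tote

## Task

Take the aluminium tray by its leaning black grip, carry it with its three torch parts to the yellow tote and, with its open lip brought over the tote's mouth and no more than about 90 mm above the rim, tip all three parts out into the tote. Then put the empty tray back upright on its black rubber pad, set down and not dropped, and let go. Do not pick the parts out with the fingers, and leave the other things on the bench where they are.

Things in the scene. Friction and masses are not known exactly. Their poses are not given: they have to be found in the camera images.
- tray: loose aluminium tray, a scoop 120 mm along x by 156 mm along y, sheet 3 mm, 0.22 kg empty, about 0.5 kg loaded. Back (-x) and side walls 45 mm high, no front (+x) wall. Origin at the centre of its underside, z up; at the start +x points to the robot's right (world -y) within 30 degrees. A black grip leans back from the top of the back wall: hold it hard (80 to 120 N), the load overhangs
- tray_grip (a point): middle of the tray's flat black grip, at (-80, 0, 76) mm in the tray's axes. The grip is 50 mm wide along y, 10 mm thick, leans 35 degrees back (it rises along -0.574, 0, 0.819 in the tray's axes), clear of the wall from 38 mm below this point to its end 27 mm above. Fingers pointing down along it close on its two broad faces
- tray_lip (a point): middle of the tray's open front edge, at (60, 0, 0) mm in the tray's axes; the parts slide out over it when the front is tipped down past 25 to 40 degrees
- pad: black rubber pad fixed to the bench, 200 x 220 mm, 4 mm thick, where the tray stands; origin at the centre of its underside. Pad and tote are to the left and right of the robot, either way round
- tote: yellow parts tote fixed to the bench, its empty inside 220 x 220 mm at the floor (4 mm thick), mouth 256 x 220 mm (x from -140 to 116 mm). Origin under its middle, z up. Side and far (+x) walls 115 mm high, 4 mm thick; the near (-x) wall leans outward, only 75 mm high
- barrel: torch lens barrel, loose in the tray: black tube 30 mm across between two square 38 mm aluminium flanges, 64 mm long along x, about 0.08 kg; origin at the centre of its underside
- carrier: battery carrier, loose in the tray: grey frame with two steel cells, 66 x 36 mm, 30 mm high, about 0.09 kg; origin at the centre of its underside
- bracket: dark steel U-shaped bracket, loose in the tray, 64 x 38 mm, 34 mm high, about 0.08 kg; origin at the centre of its underside
- carton: a small white carton, 90 x 60 mm, 50 mm high; origin at the centre of its underside
- torch: a black torch standing on its head, 54 mm across, 140 mm high; origin at the centre of its underside
- lens_unit: a squat black lens unit, 70 mm across, 45 mm high; origin at the centre of its underside
- jar: a glass jar with a red cap, 64 mm across, 60 mm high; origin at the centre of its underside
- screwdriver: a red-handled screwdriver, 190 mm long, lying on the bench; origin under its middle, x from handle to tip
There are look-alikes about, which are no part of the job. Of the things that look like the tray, the larger one is meant.

How it is judged:
On the way, in this order (a step that is already met when the one before it is completed fails the run):
1. the tray is lifted clear of its pad, upright, with all three parts in it (height (world z) of tray above 0.03 m and angle between tray's own z axis and vertical below 0.35 rad and x of barrel in the frame of tray between -0.06 and 0.06 m and y of barrel in the frame of tray between -0.077 and 0.077 m and z of barrel in the frame of tray between -0.005 and 0.06 m and x of carrier in the frame of tray between -0.06 and 0.06 m and y of carrier in the frame of tray between -0.077 and 0.077 m and z of carrier in the frame of tray between -0.005 and 0.06 m and x of bracket in the frame of tray between -0.06 and 0.06 m and y of bracket in the frame of tray between -0.077 and 0.077 m and z of bracket in the frame of tray between -0.005 and 0.06 m), for 0.2 s.
2. the tray's lip is over the tote's mouth, no more than 100 mm above its 115 mm rim, the three parts still in the tray (x of tray_lip in the frame of tote between -0.15 and 0.12 m and y of tray_lip in the frame of tote between -0.115 and 0.115 m and z of tray_lip in the frame of tote below 0.215 m and x of barrel in the frame of tray between -0.06 and 0.06 m and y of barrel in the frame of tray between -0.077 and 0.077 m and z of barrel in the frame of tray between -0.005 and 0.06 m and x of carrier in the frame of tray between -0.06 and 0.06 m and y of carrier in the frame of tray between -0.077 and 0.077 m and z of carrier in the frame of tray between -0.005 and 0.06 m and x of bracket in the frame of tray between -0.06 and 0.06 m and y of bracket in the frame of tray between -0.077 and 0.077 m and z of bracket in the frame of tray between -0.005 and 0.06 m), for 0.1 s.
3. the tray is tipped more than 34 degrees with its lip still there (x of tray_lip in the frame of tote between -0.15 and 0.12 m and y of tray_lip in the frame of tote between -0.115 and 0.115 m and z of tray_lip in the frame of tote below 0.215 m and angle between tray's own z axis and vertical above 0.6 rad), for 0.1 s.
At the end, for the whole second after the job is handed in: all three parts lie still inside the tote, below its rim; the tray stands upright (within 6 degrees) and still on the rubber pad, its centre within 85 mm of the pad's centre, released (x of barrel in the frame of tote between -0.14 and 0.117 m and y of barrel in the frame of tote between -0.11 and 0.11 m and z of barrel in the frame of tote between -0.005 and 0.1 m and x of carrier in the frame of tote between -0.14 and 0.117 m and y of carrier in the frame of tote between -0.11 and 0.11 m and z of carrier in the frame of tote between -0.005 and 0.1 m and x of bracket in the frame of tote between -0.14 and 0.117 m and y of bracket in the frame of tote between -0.11 and 0.11 m and z of bracket in the frame of tote between -0.005 and 0.1 m and linear speed of each of barrel, carrier, bracket, tray below 0.05 m/s and horizontal distance between tray and pad below 0.085 m and height (world z) of tray below 0.012 m and angle between tray's own z axis and vertical below 0.1 rad and contact force between the fingers and tray below 0.5 N); the robot touches nothing.
It fails at once if a part is gripped or pressed with the fingers (over 8 N) (contact force between the fingers and barrel above 8 N or contact force between the fingers and carrier above 8 N or contact force between the fingers and bracket above 8 N).
It fails at once if the tray is dropped (moving over 0.7 m/s with no finger on it) (linear speed of tray above 0.7 m/s and contact force between the fingers and tray below 0.3 N).
It fails at once if another thing on the bench is moved by more than 50 mm (distance of any of carton, torch, lens_unit, jar, screwdriver from where it was at the start of the episode above 0.05 m).
It also fails if it takes over 59 s, if anything falls off the work surface, if the arm or the gripper's body presses on something with over 40 N, if the wrist force passes 120 N, or if a joint passes its speed limit or range.

## Robot

A 7-joint arm with a two-finger parallel gripper is mounted at the origin on the work surface. World frame = base frame: x ahead of the robot, y to its left, z up, the work surface at z = 0. Lengths are in m, angles in rad, forces in N, time in s.
With the tool pointing down it reaches from about 0.4 to 0.85 m from the base axis. Payload 4.5 kg.
Tool frame: the origin (TCP) lies midway between the tips of the shut fingers; the grasp point (between the pads) lies 19 mm behind it; z points along the fingers, y is the line along which they close (so a half turn about z gives the same grasp; the last joint's range is limited). The gripper opens to 88 mm and grips with 3 to 60 N. Pads are 18 mm wide; open, the fingers measure 123 mm over their backs; the gripper's body (75 mm by 187 mm) begins 45 mm behind the grasp point.
Start: joints at [-1.209, 0.689, -0.195, 1.565, 0.157, 0.902, -0.215], TCP at [0.201, 0.592, 0.239] pointing down, gripper open.
Joint ranges: [-3.01, 3.01], [-0.46, 2.08], [-1.47, 1.51], [0.13, 2.56], [-1, 4.14], [0.04, 2.09], [-2.66, 2.66]. Speed limits (rad/s): [2.57, 2.57, 3.14, 3.14, 3.14, 3.14, 3.14].

## Interface

Orientations are given as a unit quaternion [x, y, z, w].
In Python, from plant import r gives the robot as it stands.
- The arm moves only by the tool move_arm, never from a script. Its argument "targets" is a list that holds one entry, the list of rows, each a list of 7 numbers: the opening, from 0 (shut) to 1 (fully open), then the shift along the tool's x, y, z in mm, then the turn, a rotation vector about the tool's x, y, z in degrees. In form: [[[claw, dx, dy, dz, ax, ay, az], ...]]. A call has 1 to 10 rows; each row is the pose to reach, as a shift and turn from the pose commanded when the call began, along the tool's axes at that moment; what a row does not reach only later rows make up. A row lasts 1/8 s, in which the tool goes at most 62.5 mm and 10.7 degrees, less where a joint would pass 70% of its speed; a pose out of reach is approached as far as the arm can. A call with a gripper value outside its range is refused whole. The fingers move at their own pace and stop on an object; "newtons" is the grip in N (left out, the last holds). Time passes only in rows, so rows that repeat a pose let the fingers close. It gives the time, the measured TCP pose, the force, the opening and the grip force at its end, in the units of the state.
- r.get_state(): the state, without advancing time (a new reading comes with each control period).
- r.snapshot(name): name is "scene" or "top"; returns the picture (480x640x3 uint8, red, green, blue); there is no depth.
- r.camera_info(name): a dict with "fx", "fy", "cx", "cy" (pixels), "R" (3x3) and "t" (3): a world point X has camera coordinates R X + t. Camera axes: x right, y down, z forward; pixel columns grow to the right and rows downward; lengths in m; the calibration is good to about 2 mm. A picture is of the moment at which its call begins. camera_info takes no time and is no camera call.
- r.finish_job(): hands the job in; it is judged then, once.
The state is a dict: "clock": time; "q": joint angles; "qd": joint speeds; "joint_torque": joint torques, N m; "tool_pos": TCP position; "eef_rot": TCP orientation; "contact_force": force on the tool from outside, world axes, zero at the start; "moment": the same for the moment, N m; "opening": opening from 0.0 (shut) to 1.0 (fully open); "finger_force": force on a finger pad.
Only numpy, scipy, OpenCV 4.12 (cv2) and the standard library are available. Lean on these libraries where they do the work, as an engineer would, in place of code of your own. Each camera call takes 0.05 s, during which the arm holds its last target. There are 200 camera calls.

## Working session

There is one attempt and no reset: what is moved stays moved. The work goes in short steps, Python scripts to look and compute and a tool call to move; the robot and the scene stay as the last step left them, time stands still between calls to the robot, and variables do not carry over. Pictures are saved under pics/ and viewed, at most 10 in all, crops included, and the job is handed in when it is done.

Besides the shell and the picture viewer there is one more tool, called after "Emit:" as name(argument=value, ...) on one line, values as JSON. move_arm: Moves the arm, as the interface text tells. Its arguments: {"type":"object","properties":{"targets":{"type":"array","items":{"type":"array","items":{"type":"array","items":{"type":"number"}}}},"newtons":{"type":"number"}},"required":["targets"]}

```bash
ls; mkdir -p pics
python3 - <<'E'
from plant import r
import cv2
for n in("scene","top"):
    cv2.imwrite(f"pics/{n}0.png",r.snapshot(n)[:,:,::-1]); print(n,r.camera_info(n))
print(r.get_state())
E
```

```text
pics
scene {'fx': 587.2224494088883, 'fy': 587.2224494088883, 'cx': 317.3103437672039, 'cy': 243.35358505694566, 'R': array([[ 0.75316299,  0.65772632, -0.0118997 ],
       [ 0.42465261, -0.4999263 , -0.75481379],
       [-0.50240987,  0.56344457, -0.65583118]]), 't': array([-0.3974159 , -0.17541562,  1.52783374])}
top {'fx': 538.0044572128654, 'fy': 538.0044572128654, 'cx': 323.1959271808806, 'cy': 242.0572067963201, 'R': array([[-1.51712039e-02, -9.99882991e-01, -1.95946787e-03],
       [-9.93867355e-01,  1.52945470e-02, -1.09516012e-01],
       [ 1.09533167e-01,  2.85961401e-04, -9.93983100e-01]]), 't': array([-0.00152302,  0.52778752,  1.17285293])}
{'clock': 0.1, 'q': array([-1.20921461,  0.68991656, -0.19451075,  1.5662187 ,  0.15731945,
        0.90253584, -0.2150725 ]), 'qd': array([ 0.00037806, -0.00025438,  0.0002342 , -0.00173594, -0.00172134,
       -0.00295819, -0.00137387]), 'joint_torque': array([-3.56183715e-03, -5.28499210e+01, -1.27158388e+00, -1.53837579e+01,
       -5.25616540e-02,  2.07889774e-03,  5.21151480e-05]), 'tool_pos': array([0.20108388, 0.59116628, 0.23798544]), 'eef_rot': array([ 1.63105773e-01,  9.86608228e-01, -8.40503879e-04, -6.47194188e-05]), 'contact_force': array([-0.0789497 ,  0.31411722,  0.56964868]), 'moment': array([ 0.00023391, -0.02844959, -0.02090819]), 'finger_force': 0.0, 'opening': 1.0041529084243328}
```

View pics/scene0.png

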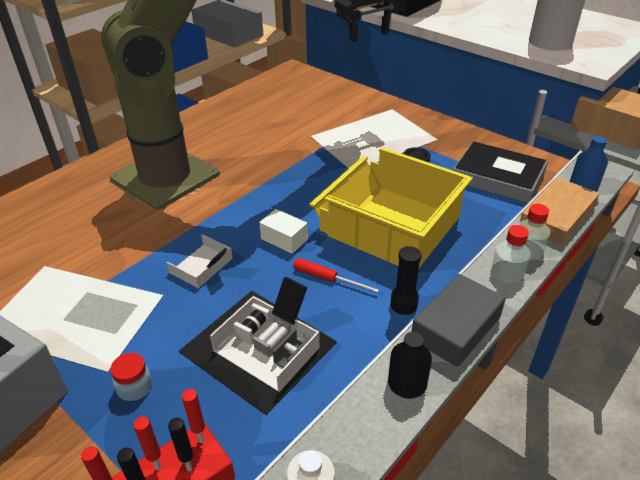

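View pics/top0.png

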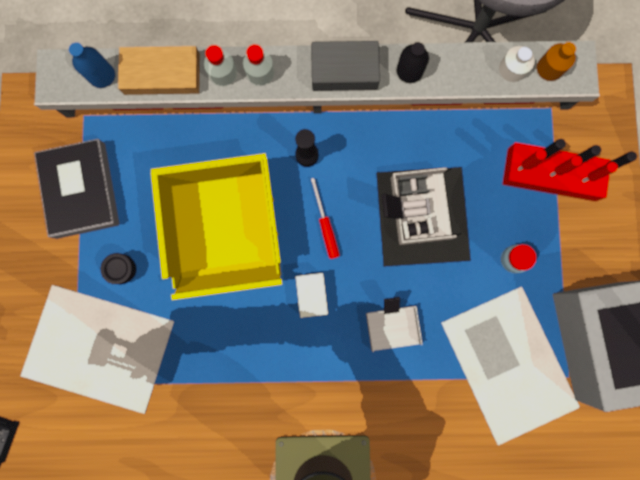

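The scene view shows the tray on its pad near (265,340) and the grip at about (290,300). The tote is at (395,205). In the top view the tray is at (424,207) with its grip towards the image left at (394,206), and the tote is at (220,225). The small decoy is at (395,325).

Run:
```python
import cv2,numpy as np
s=cv2.imread("pics/scene0.png");t=cv2.imread("pics/top0.png")
a=cv2.resize(t[155:275,370:480],None,fx=5,fy=5,interpolation=cv2.INTER_CUBIC)
cv2.imwrite("pics/c_top.png",a)
b=cv2.resize(s[270:415,175:340],None,fx=4,fy=4,interpolation=cv2.INTER_CUBIC)
cv2.imwrite("pics/c_sc.png",b)
c=cv2.resize(t[140:310,140:295],None,fx=3,fy=3,interpolation=cv2.INTER_CUBIC)
cv2.imwrite("pics/c_tote.png",c)
```

```text
(no output)
```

View pics/c_top.png

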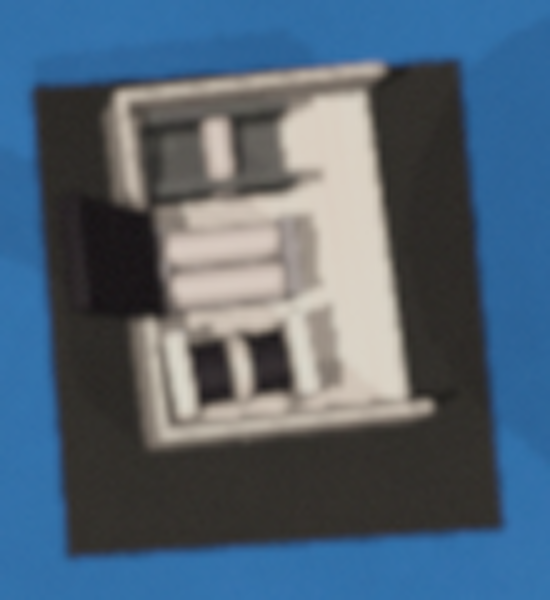

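View pics/c_sc.png

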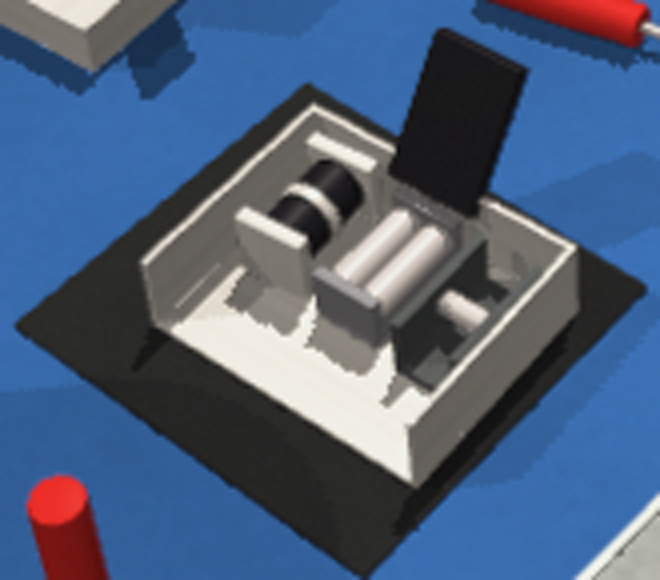

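View pics/c_tote.png

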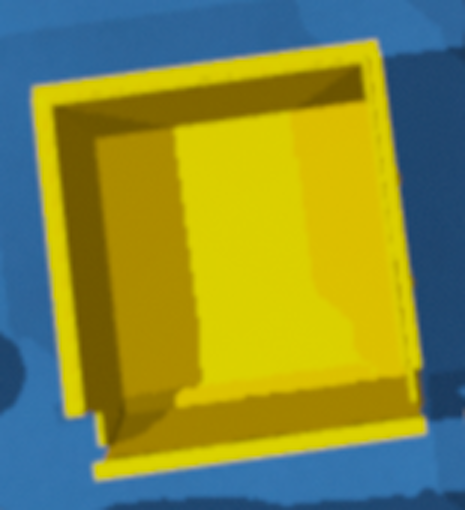

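The top crop gives wall-top corners near (116,93), (385,67), (433,405) and (165,432), and the pad corners at (35,88), (460,62), (502,525) and (70,553). The scene crop gives the tray corners and the grip top at (440,35) and (525,70). In the tote crop, the low wall faces the robot.

```bash
cat > h.py <<'E'
import numpy as np
from scipy.optimize import least_squares
from scipy.spatial.transform import Rotation as Ro
from plant import r
CI={n:r.camera_info(n) for n in("scene","top")}
def proj(n,X):
    c=CI[n];P=np.atleast_2d(X)@c["R"].T+c["t"]
    return P[:,:2]/P[:,2:]*[c["fx"],c["fy"]]+[c["cx"],c["cy"]]
def fit(obs,x0):
    # obs: list (cam, (u,v), (x,y,z) mm local) ; pose x,y,z,yaw
    def w(p,L): return Ro.from_euler("z",p[3]).apply(np.array(L)/1000)+p[:3]
    f=lambda p:np.concatenate([proj(n,w(p,L))[0]-uv for n,uv,L in obs])
    s=least_squares(f,x0,loss="soft_l1");return s.x,s.fun.reshape(-1,2).round(1)
E
python3 - <<'E'
from h import *
T=lambda u,v:("top",np.array([370+u/5,155+v/5]))
S=lambda u,v:("scene",np.array([175+u/4,270+v/4]))
g=np.array([-.574,0,.819])*27+[-80,0,76]; n=np.array([.819,0,.574])*5
o=[(*T(116,93),(-60,78,45)),(*T(385,67),(60,78,45)),(*T(433,405),(60,-78,45)),(*T(368,90),(60,75,3)),(*T(408,400),(60,-75,3)),
(*S(145,262),(60,-78,45)),(*S(315,105),(-60,-78,45)),(*S(575,245),(-60,78,45)),(*S(410,428),(60,78,45)),(*S(412,485),(60,78,0)),(*S(153,325),(60,-78,0)),
(*S(437,40),g+n+[0,-25,0]),(*S(520,76),g+n+[0,25,0])]
p,e=fit(o,[.56,-.2,0,-1.5]);print("tray",p.round(4),np.degrees(p[3]),e.tolist())
W=Ro.from_euler("z",p[3]);print("grip",W.apply([-.08,0,.076])+p[:3],"lip",W.apply([.06,0,0])+p[:3])
# pad: x' along image-right
o=[(*T(35,88),(-100,110,4)),(*T(460,62),(100,110,4)),(*T(502,525),(100,-110,4)),(*T(70,553),(-100,-110,4)),
(*S(308,85),(-100,-110,4)),(*S(15,325),(100,-110,4)),(*S(365,578),(100,110,4)),(*S(645,290),(-100,110,4))]
p,e=fit(o,[.56,-.2,0,-1.5]);print("pad",p.round(4),np.degrees(p[3]),e.tolist())
Q=lambda u,v:("top",np.array([140+u/3,140+v/3]))
o=[(*Q(32,88),(118,114,115)),(*Q(378,42),(118,-114,115)),(*Q(95,478),(-143,114,75)),(*Q(427,432),(-143,-114,75)),("scene",np.array([470,180.]),(118,114,115))]
p,e=fit(o,[.5,.2,0,.1]);print("tote",p.round(4),np.degrees(p[3]),e.tolist())
# things, top view at assumed height
c=CI["top"];C=-c["R"].T@c["t"]
for nm,u,v,z in[("torch",306,138,.14),("carton",312,295,.05),("lens",118,268,.045),("driver",325,215,.015),("decoy",395,325,.02)]:
    d=c["R"].T@[(u-c["cx"])/c["fx"],(v-c["cy"])/c["fy"],1];print(nm,(C+d*(z-C[2])/d[2]).round(3))
E
```

```text
tray [ 0.6068 -0.2348  0.003  -1.4826] -84.94940645190691 [[0.1, -1.1], [-0.3, -1.4], [-0.8, 0.0], [-0.8, -0.2], [-0.5, 2.0], [-1.5, -0.0], [-0.4, -0.1], [0.2, 1.2], [-0.4, 0.2], [0.5, 1.7], [-0.3, 0.1], [-0.6, -2.8], [0.2, -0.7]]
grip [ 0.59978236 -0.15514296  0.0790403 ] lip [ 0.61210731 -0.29459939  0.0030403 ]
pad [ 0.5885 -0.239  -0.0034 -1.5242] -87.32957920907155 [[-1.3, -1.1], [-0.3, -1.2], [-0.0, 0.6], [-1.2, 0.4], [-0.5, -0.5], [-1.3, 0.5], [-1.0, 1.2], [0.7, -0.3]]
tote [5.711e-01 2.129e-01 4.000e-04 9.620e-02] 5.513690360908715 [[6.4, -0.0], [-1.2, 3.5], [0.7, -6.0], [-3.3, -2.6], [-2.2, -1.4]]
torch [0.733 0.023 0.14 ]
carton [0.41  0.016 0.05 ]
lens [0.476 0.441 0.045]
driver [ 0.591 -0.015  0.015]
decoy [ 0.342 -0.166  0.02 ]
```

```bash
cat >> h.py <<'E'
TR=np.array([.6068,-.2348,.004]);YAW=-1.4826
G=np.array([-.08,0,.076]);ZT=np.array([.574,0,-.819]);YT=-np.array([.819,0,.574])
DEPTH=.025
def tool(pt,yaw,tip=0,back=0):
    "tool pose for tray origin pt, yaw, tip (deg, front down)"
    W=Ro.from_euler("z",yaw)*Ro.from_euler("y",tip,degrees=True)
    z=W.apply(ZT);y=W.apply(YT);return Ro.from_matrix(np.c_[np.cross(y,z),y,z]),np.array(pt)+W.apply(G)+z*(DEPTH-back)
def rel(Rt,p):
    s=r.get_state();R=Ro.from_quat(s["eef_rot"])
    print("shift mm",(R.inv().apply(p-s["tool_pos"])*1000).round(1),"turn deg",np.degrees((R.inv()*Rt).as_rotvec()).round(1))
E
python3 - <<'E'
from h import *
R,p=tool(TR,YAW,back=.12);print(p);rel(R,p)
E
```

```text
[ 0.59495032 -0.10079289  0.157805  ]
shift mm [-595.6 -528.2   81.2] turn deg [ 34.4  -7.3 -23.1]
```

Emit:
move_arm(targets=[[[1,-25,-22,-10,2,0,-1],[1,-70,-62,-20,5,-1,-3],[1,-115,-102,-20,8,-2,-5],[1,-160,-142,-20,11,-2,-7],[1,-205,-182,-20,14,-3,-9],[1,-250,-222,-20,17,-4,-11],[1,-295,-262,-20,20,-4,-13],[1,-340,-302,-20,23,-5,-15],[1,-380,-336,-20,25,-5,-17],[1,-400,-354,-20,26,-5,-18]]])

```text
clock: 1.35
tool_pos: [0.4667, 0.1247, 0.2585]
eef_rot: [0.005, 0.973, -0.229, 0.005]
contact_force: [-0.8, 0.5, -0.1]
opening: 1.001
finger_force: 0.0
```

Run:
```python
from h import *
R,p=tool(TR,YAW,back=.12);rel(R,p);print(r.get_state()["q"].round(2))
```

```text
shift mm [-128.6 -155.3  191.8] turn deg [ 8.5 -2.2 -5.1]
[-0.55  0.59 -0.11  1.85  0.5   1.05  0.59]
```

Emit:
move_arm(targets=[[[0.6,-20,-25,15,1,0,-1],[0.6,-50,-60,50,3,-1,-2],[0.6,-80,-95,100,5,-1,-3],[0.6,-110,-130,150,7,-2,-4],[0.6,-125,-150,182,8.5,-2.2,-5.1],[0.6,-128.6,-155.3,191.8,8.5,-2.2,-5.1],[0.6,-128.6,-155.3,191.8,8.5,-2.2,-5.1],[0.6,-128.6,-155.3,191.8,8.5,-2.2,-5.1]]])

```text
clock: 2.35
tool_pos: [0.5952, -0.0949, 0.1579]
eef_rot: [-0.044, 0.953, -0.298, 0.015]
contact_force: [-0.3, -0.3, 0.9]
opening: 0.603
finger_force: 0.0
```

Run:
```python
from h import *
import cv2
R,p=tool(TR,YAW,back=.12);rel(R,p);rel(*tool(TR,YAW));print(r.get_state()["q"].round(2))
a=cv2.resize(r.snapshot("top")[130:290,240:470,::-1],None,fx=2.2,fy=2.2);b=cv2.resize(r.snapshot("scene")[210:400,170:390,::-1],None,fx=2,fy=2)
H=max(a.shape[0],b.shape[0]);im=np.zeros((H,a.shape[1]+b.shape[1],3),np.uint8)[:, :]
im[:a.shape[0],:a.shape[1]]=a;im[:b.shape[0],a.shape[1]:]=b
cv2.imwrite("pics/pre.png",cv2.resize(im,None,fx=.82,fy=.82))
```

```text
shift mm [ 0.8 -4.8  3.5] turn deg [0.2 0.3 0.2]
shift mm [  1.4  -5.3 123.5] turn deg [0.2 0.3 0.2]
[-0.27  0.83  0.06  1.81  0.84  0.79  0.74]
```

View pics/pre.png

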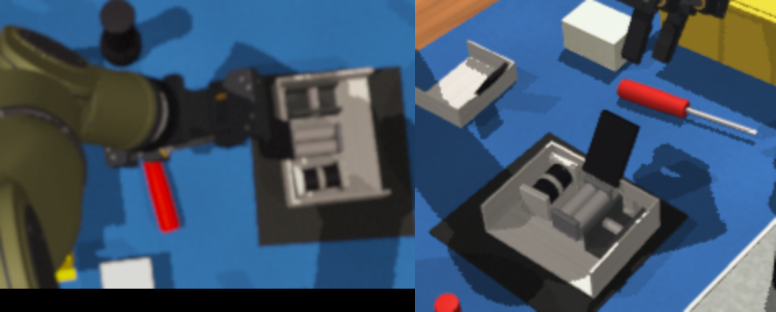

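The view shows the fingers lined up behind the grip, and nothing has been disturbed. I'll advance partway and check the tracking.

Emit:
move_arm(targets=[[[0.6,0,0,15,0,0,0],[0.6,0,0,40,0,0,0],[0.6,0,0,60,0,0,0],[0.6,0,0,60,0,0,0],[0.6,0,0,60,0,0,0]]])

```text
clock: 3.08
tool_pos: [0.5983, -0.1308, 0.1083]
eef_rot: [-0.044, 0.953, -0.299, 0.014]
contact_force: [-0.9, 0.2, 0.3]
opening: 0.6
finger_force: 0.0
```

Run:
```python
from h import *
rel(*tool(TR,YAW))
```

```text
shift mm [ 0.8 -3.8 62.1] turn deg [0.2 0.2 0.1]
```

Emit:
move_arm(targets=[[[0.6,0.5,-3.5,15,0,0,0],[0.6,0.5,-3.5,35,0,0,0],[0.6,0.5,-3.5,52,0,0,0],[0.6,0.5,-3.5,61,0,0,0],[0.6,0.5,-3.5,61,0,0,0],[0.6,0.5,-3.5,61,0,0,0]]])

```text
clock: 3.82
tool_pos: [0.6013, -0.1685, 0.0604]
eef_rot: [-0.044, 0.953, -0.299, 0.014]
contact_force: [-0.4, -0.2, 0.4]
opening: 0.598
finger_force: 0.0
```

Run:
```python
from h import *
import cv2
rel(*tool(TR,YAW))
b=cv2.resize(r.snapshot("scene")[250:390,190:360,::-1],None,fx=3.5,fy=3.5)
cv2.imwrite("pics/gr.png",b)
```

```text
shift mm [ 0.4 -0.2  1.2] turn deg [0.1 0.2 0.1]
```

View pics/gr.png

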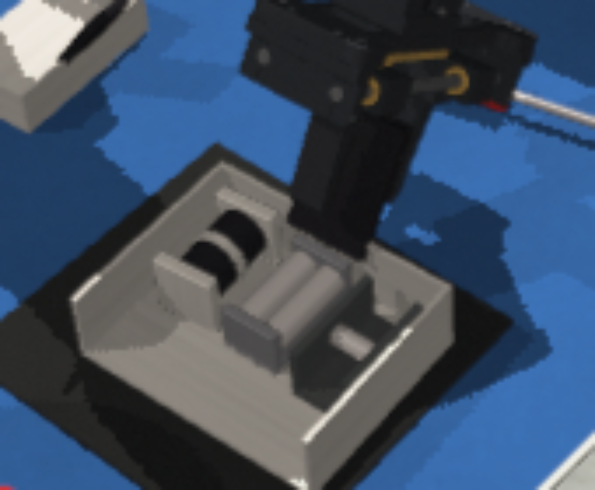

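The fingers straddle the grip around (340,190), and the tray hasn't moved. Closing now.

Emit:
move_arm(targets=[[[0.3,0,0,0,0,0,0],[0.0,0,0,0,0,0,0],[0,0,0,0,0,0,0],[0,0,0,0,0,0,0],[0,0,0,0,0,0,0],[0,0,0,0,0,0,0]]], newtons=100)

```text
clock: 4.62
tool_pos: [0.601, -0.1686, 0.0601]
eef_rot: [-0.044, 0.953, -0.299, 0.014]
contact_force: [0.6, 0.2, -0.5]
opening: 0.103
finger_force: 60.0
```

Run:
```python
from h import *
for dz,tip in((.0,-6),(.03,-6),(.08,-8),(.18,-8)): rel(*tool(TR+[0,0,dz],YAW,tip))
for dz,tip in((.0,-6),(.03,-6),(.08,-8),(.18,-8)):
    R,p=tool(TR,YAW,tip); rel(R,tool(TR,YAW)[1]+[0,0,dz])
```

```text
shift mm [0.1 8.2 3.6] turn deg [6.2 0.2 0.1]
shift mm [  0.1  -8.9 -21. ] turn deg [6.2 0.2 0.1]
shift mm [  0.  -34.7 -60.9] turn deg [8.2 0.2 0.1]
shift mm [-1.000e-01 -9.190e+01 -1.429e+02] turn deg [8.2 0.2 0.1]
shift mm [ 0.1 -0.3  0.9] turn deg [6.2 0.2 0.1]
shift mm [  0.1 -17.5 -23.7] turn deg [6.2 0.2 0.1]
shift mm [  0.  -46.1 -64.8] turn deg [8.2 0.2 0.1]
shift mm [-1.000e-01 -1.032e+02 -1.468e+02] turn deg [8.2 0.2 0.1]
```

Emit:
move_arm(targets=[[[0,0,-3,-4,0,0,0],[0,0,-7,-10,1,0,0],[0,0,-12,-17,3,0,0],[0,0,-18,-25,5,0,0],[0,0,-24,-34,7,0,0],[0,0,-28,-40,8,0,0],[0,0,-29,-41,8,0,0],[0,0,-29,-41,8,0,0]]])

```text
clock: 5.62
tool_pos: [0.6009, -0.1696, 0.1106]
eef_rot: [-0.042, 0.93, -0.365, 0.017]
contact_force: [0.4, -0.2, -5.1]
opening: 0.109
finger_force: 60.0
```

Run:
```python
from h import *
import cv2
print(r.get_state()["q"].round(2),r.get_state()["contact_force"])
a=cv2.resize(r.snapshot("top")[130:290,300:480,::-1],None,fx=2.2,fy=2.2);b=cv2.resize(r.snapshot("scene")[210:400,170:370,::-1],None,fx=2,fy=2)
H=max(a.shape[0],b.shape[0]);im=np.zeros((H,a.shape[1]+b.shape[1],3),np.uint8)
im[:a.shape[0],:a.shape[1]]=a;im[:b.shape[0],a.shape[1]:]=b
cv2.imwrite("pics/lift.png",im)
```

```text
[-0.29  0.97  0.21  1.84  1.02  0.69  0.58] [ 0.40471639 -0.24453425 -5.1308278 ]
```

View pics/lift.png

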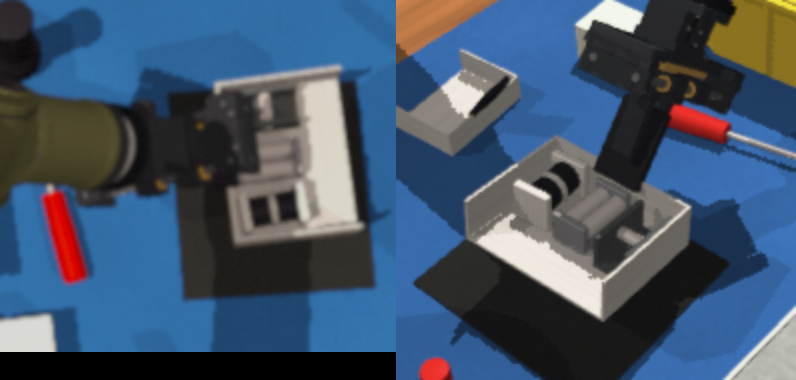

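Force is about 5 N, which matches the loaded tray. All three parts are still against the back wall. Next I'll plan the lift and the carry.

```bash
cat >> h.py <<'E'
def lipped(lip,yaw,tip):
    W=Ro.from_euler("z",yaw)*Ro.from_euler("y",tip,degrees=True)
    return tool(np.array(lip)-W.apply([.06,0,0]),yaw,tip)
LIP=[.569,.233,.185]
E
python3 - <<'E'
from h import *
s=r.get_state();R=Ro.from_quat(s["eef_rot"])
print("up/m",R.inv().apply([0,0,100]),"+y",R.inv().apply([0,100,0]),"+x",R.inv().apply([100,0,0]))
R2,p=lipped(LIP,YAW,-8);print(p-s["tool_pos"]);rel(R2,p)
E
```

```text
up/m [ -0.09018839 -68.06681848 -73.25912973] +y [ -9.04535458  72.96439903 -67.78184148] +x [-99.59002674  -6.56541669   6.2226905 ]
[-0.04342197  0.53432799  0.11208508]
shift mm [  -5.2  316.4 -447. ] turn deg [0.1 0.1 0.1]
```

Emit:
move_arm(targets=[[[0,0,-4,-4,0,0,0],[0,0,-12,-13,0,0,0],[0,0,-24,-26,0,0,0],[0,0,-37,-40,0,0,0],[0,0,-50,-54,0,0,0],[0,0,-62,-67,0,0,0],[0,0,-72,-77,0,0,0],[0,0,-78,-83,0,0,0],[0,0,-79,-84,0,0,0],[0,0,-79,-84,0,0,0]]])

```text
clock: 6.98
tool_pos: [0.6007, -0.1699, 0.2253]
eef_rot: [-0.042, 0.93, -0.365, 0.017]
contact_force: [0.4, -0.5, -4.3]
opening: 0.11
finger_force: 60.0
```

Emit:
move_arm(targets=[[[0,0,3,-3,0,0,0],[0,0,8,-7,0,0,0],[0,0,15,-14,0,0,0],[0,0,24,-22,0,0,0],[0,0,35,-32,0,0,0],[-1,0,48,-44,0,0,0],[0,-1,63,-58,0,0,0],[0,-1,79,-73,0,0,0],[0,-1,95,-88,0,0,0],[0,-1,111,-103,0,0,0]]])

```text
out of range
```

Emit:
move_arm(targets=[[[0,0,3,-3,0,0,0],[0,0,8,-7,0,0,0],[0,0,15,-14,0,0,0],[0,0,24,-22,0,0,0],[0,0,35,-32,0,0,0],[0,-1,48,-44,0,0,0],[0,-1,63,-58,0,0,0],[0,-1,79,-73,0,0,0],[0,-1,95,-88,0,0,0],[0,-1,111,-103,0,0,0]]])

```text
clock: 8.22
tool_pos: [0.588, -0.0173, 0.2257]
eef_rot: [-0.042, 0.93, -0.365, 0.017]
contact_force: [-0.0, -0.2, -4.4]
opening: 0.11
finger_force: 60.0
```

Emit:
move_arm(targets=[[[0,0,16,-15,0,0,0],[0,0,32,-30,0,0,0],[0,0,48,-45,0,0,0],[0,-1,64,-60,0,0,0],[0,-1,80,-75,0,0,0],[0,-1,95,-88,0,0,0],[0,-1,108,-100,0,0,0],[0,-2,119,-110,0,0,0],[0,-2,127,-117,0,0,0],[0,-2,131,-121,0,0,0]]])

```text
clock: 9.48
tool_pos: [0.5738, 0.1592, 0.2251]
eef_rot: [-0.042, 0.93, -0.365, 0.017]
contact_force: [-0.2, -0.4, -5.6]
opening: 0.107
finger_force: 60.0
```

Run:
```python
from h import *
s=r.get_state();print(s["q"].round(2),s["tool_pos"],s["contact_force"])
rel(*lipped(LIP,YAW,-8))
```

```text
[-0.69  0.87  0.04  1.51  0.61  1.28  0.67] [0.57379152 0.15915305 0.2250737 ] [-0.19084277 -0.36457726 -5.57337484]
shift mm [  -2.4  152.7 -138.4] turn deg [0.1 0.2 0.1]
```

Emit:
move_arm(targets=[[[0,0,4,-4,0,0,0],[0,0,12,-11,0,0,0],[0,0,24,-22,0,0,0],[0,0,40,-36,0,0,0],[0,-1,56,-51,0,0,0],[0,-1,72,-65,0,0,0],[0,-1,88,-80,0,0,0],[0,-1,102,-92,0,0,0],[0,-2,113,-102,0,0,0],[0,-2,120,-109,0,0,0]]])

```text
clock: 10.72
tool_pos: [0.5604, 0.3221, 0.2228]
eef_rot: [-0.043, 0.93, -0.365, 0.017]
contact_force: [-0.3, 0.1, -4.3]
opening: 0.107
finger_force: 60.0
```

Run:
```python
from h import *
import cv2
s=r.get_state();print(s["q"].round(2),s["tool_pos"],s["contact_force"])
rel(*lipped(LIP,YAW,-8))
a=cv2.resize(r.snapshot("top")[100:310,120:360,::-1],None,fx=1.65,fy=1.65);b=cv2.resize(r.snapshot("scene")[80:310,270:500,::-1],None,fx=1.7,fy=1.7)
H=max(a.shape[0],b.shape[0]);im=np.zeros((H,a.shape[1]+b.shape[1],3),np.uint8)
im[:a.shape[0],:a.shape[1]]=a;im[:b.shape[0],a.shape[1]:]=b
cv2.imwrite("pics/over.png",im)
```

```text
[-0.85  1.    0.02  1.14  0.51  1.56  0.66] [0.56043047 0.32210994 0.22279222] [-0.30065708  0.12706643 -4.29952793]
shift mm [ -0.9  31.5 -28.8] turn deg [0.2 0.2 0.2]
```

View pics/over.png

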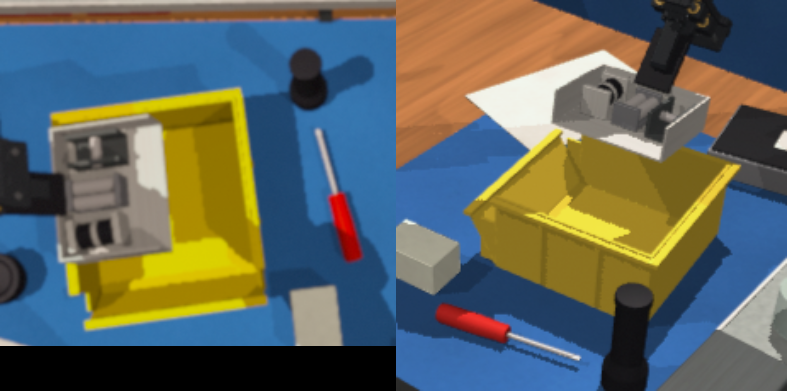

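The tray is level over the tote, with its lip near (165,185) in the left panel, over the mouth, and all parts aboard. Next come the tip waypoints about the lip.

Run:
```python
from h import *
for t in(-8,0,8,16,24,32,40,48,54): print(t,end=" ");rel(*lipped([.569,.225,.18+.012*max(t,0)/54],YAW,t))
```

```text
-8 shift mm [ -0.2  28.9 -19.6] turn deg [0.2 0.2 0.2]
0 shift mm [ -0.1  11.9 -28.4] turn deg [-7.8  0.2  0.2]
8 shift mm [ -0.1  -7.4 -36.1] turn deg [-15.8   0.2   0.2]
16 shift mm [ -0.  -27.4 -41.1] turn deg [-23.8   0.2   0.2]
24 shift mm [  0.  -47.8 -43.6] turn deg [-31.8   0.2   0.2]
32 shift mm [  0.1 -68.1 -43.3] turn deg [-39.8   0.1   0.3]
40 shift mm [  0.2 -88.  -40.4] turn deg [-47.8   0.1   0.3]
48 shift mm [   0.2 -107.1  -35. ] turn deg [-55.8   0.1   0.3]
54 shift mm [   0.3 -120.8  -29.3] turn deg [-61.8   0.1   0.3]
```

Emit:
move_arm(targets=[[[0,0,10,-8,0,0,0],[0,0,22,-16,0,0,0],[0,0,29,-20,0,0,0],[0,0,29,-20,0,0,0],[0,0,21,-24,-4,0,0],[0,0,12,-28,-8,0,0],[0,0,3,-32,-12,0,0],[0,0,-7,-36,-16,0,0],[0,0,-17,-39,-20,0,0],[0,0,-27,-41,-24,0,0]]])

```text
clock: 12.08
tool_pos: [0.5605, 0.3263, 0.2726]
eef_rot: [-0.044, 0.985, -0.164, 0.008]
contact_force: [0.4, -0.1, -5.5]
opening: 0.109
finger_force: 60.0
```

Run:
```python
from h import *
print(r.get_state()["q"].round(2))
for t in(16,24,32,40,48,54,60): print(t,end=" ");rel(*lipped([.569,.225,.18+.012*max(t,0)/54],YAW,t))
```

```text
[-0.67  0.78 -0.12  1.29  0.36  1.31  0.76]
16 shift mm [ 0.5  4.  -0.3] turn deg [0.1 0.1 0.1]
24 shift mm [  0.5 -13.6 -10.8] turn deg [-7.9  0.1  0.1]
32 shift mm [  0.5 -32.3 -18.7] turn deg [-15.9   0.1   0.1]
40 shift mm [  0.5 -51.7 -24.2] turn deg [-23.9   0.1   0.1]
48 shift mm [  0.5 -71.4 -26.9] turn deg [-31.9   0.1   0.1]
54 shift mm [  0.5 -86.2 -27.2] turn deg [-37.9   0.1   0.1]
60 shift mm [   0.6 -100.8  -26. ] turn deg [-43.9   0.1   0.1]
```

Emit:
move_arm(targets=[[[0,0,-14,-11,-8,0,0],[0,0,-32,-19,-16,0,0],[0,0,-52,-24,-24,0,0],[0,0,-71,-27,-32,0,0],[0,0,-86,-27,-38,0,0],[0,0,-86,-27,-38,0,0],[0,0,-86,-27,-38,0,0],[0,0,-86,-27,-38,0,0],[0,0,-86,-27,-38,0,0]]])

```text
clock: 13.2
tool_pos: [0.5661, 0.2576, 0.3252]
eef_rot: [-0.047, 0.985, 0.166, -0.007]
contact_force: [0.3, -0.0, -3.2]
opening: 0.108
finger_force: 60.0
```

Run:
```python
from h import *
import cv2
s=r.get_state();print(s["q"].round(2),s["tool_pos"],s["contact_force"])
a=cv2.resize(r.snapshot("top")[100:310,120:360,::-1],None,fx=1.65,fy=1.65);b=cv2.resize(r.snapshot("scene")[80:310,270:500,::-1],None,fx=1.7,fy=1.7)
H=max(a.shape[0],b.shape[0]);im=np.zeros((H,a.shape[1]+b.shape[1],3),np.uint8)
im[:a.shape[0],:a.shape[1]]=a;im[:b.shape[0],a.shape[1]:]=b
cv2.imwrite("pics/tip.png",im)
```

```text
[-0.07  0.6  -0.47  1.56 -0.07  0.91  1.26] [0.56613035 0.25763122 0.32522855] [ 0.33431113 -0.03327907 -3.22642936]
```

View pics/tip.png

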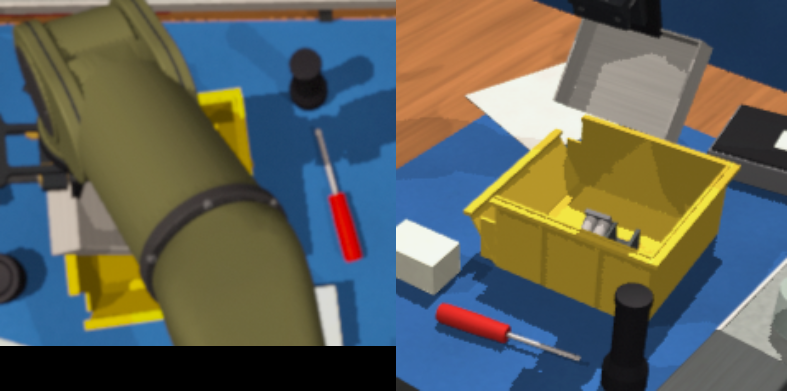

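The tray is empty. The carrier and bracket lie in the tote at about (600,222) and (630,238), and the barrel should be hidden beside them behind the wall. I'll confirm this by weight and image code, then plan the return.

Run:
```python
from h import *
f=[]
for i in range(4): r.snapshot("top"); f.append(r.get_state()["contact_force"][2])
print(np.round(f,2))
for t in(46,38,30,22,14,6,0): print(t,end=" ");rel(*lipped([.569,.225,.192],YAW,t))
```

```text
[-1.99 -2.09 -2.47 -2.41]
46 shift mm [ 0.5 13.8  9.1] turn deg [8.1 0.  0.2]
38 shift mm [ 0.4 27.7 22.3] turn deg [16.1  0.   0.2]
30 shift mm [ 0.4 39.7 37.2] turn deg [24.1  0.   0.2]
22 shift mm [ 0.3 49.5 53.7] turn deg [32.1  0.   0.2]
14 shift mm [ 0.3 56.9 71.4] turn deg [40.1  0.1  0.2]
6 shift mm [ 0.3 61.8 89.9] turn deg [48.1  0.1  0.2]
0 shift mm [  0.3  63.7 104.1] turn deg [54.1  0.1  0.2]
```

Weight is 2.2 N, so the tray is empty. Untipping.

Emit:
move_arm(targets=[[[0,0,13,8,8,0,0],[0,0,27,21,16,0,0],[0,0,39,36,24,0,0],[0,0,49,53,32,0,0],[0,0,57,71,40,0,0],[0,0,62,90,48,0,0],[0,0,64,104,54,0,0],[0,0,64,104,54,0,0]]])

```text
clock: 14.5
tool_pos: [0.5557, 0.3535, 0.2439]
eef_rot: [-0.047, 0.953, -0.299, 0.012]
contact_force: [-0.6, 0.4, -2.1]
opening: 0.111
finger_force: 60.0
```

Run:
```python
from h import *
s=r.get_state();print(s["q"].round(2),s["tool_pos"],s["contact_force"])
rel(*tool(TR+[0,0,.19],YAW));rel(*tool(TR+[0,0,.015],YAW));
```

```text
[-0.83  0.95 -0.04  1.12  0.45  1.53  0.69] [0.55567176 0.35348143 0.24390114] [-0.64069309  0.35256107 -2.09026222]
shift mm [   5.2 -434.   295.2] turn deg [0.2 0.  0.5]
shift mm [   4.3 -334.   438.9] turn deg [0.2 0.  0.5]
```

Emit:
move_arm(targets=[[[0,0,-10,7,0,0,0],[0,0,-35,24,0,0,0],[0,1,-70,48,0,0,0],[0,1,-105,71,0,0,0],[0,2,-140,95,0,0,0],[0,2,-175,119,0,0,0],[0,2,-210,143,0,0,0],[0,3,-240,163,0,0,0],[0,3,-262,178,0,0,0.3],[0,3,-275,187,0,0,0.5]]])

```text
clock: 15.75
tool_pos: [0.5857, 0.016, 0.2531]
eef_rot: [-0.037, 0.953, -0.299, 0.016]
contact_force: [-0.6, 0.3, -1.8]
opening: 0.107
finger_force: 60.0
```

Emit:
move_arm(targets=[[[0,0,-15,10,0,0,0],[0,0,-40,27,0,0,0],[0,1,-70,48,0,0,0],[0,1,-100,68,0,0,0],[0,2,-125,85,0,0,0],[0,2,-145,98,0,0,0],[0,2,-156,106,0,0,0],[0,2,-159,108,0,0,0],[0,2,-159,108,0,0,0]]])

```text
clock: 16.88
tool_pos: [0.6001, -0.1718, 0.2538]
eef_rot: [-0.04, 0.953, -0.299, 0.016]
contact_force: [0.5, 0.2, -1.7]
opening: 0.108
finger_force: 60.0
```

Run:
```python
from h import *
s=r.get_state();print(s["q"].round(2),s["tool_pos"],s["contact_force"])
rel(*tool(TR+[0,0,.05],YAW));rel(*tool(TR+[0,0,.015],YAW));
```

```text
[-0.15  0.69  0.08  1.75  0.77  0.86  1.01] [ 0.60006906 -0.17177875  0.25383918] [ 0.46056107  0.18489074 -1.74321196]
shift mm [ -0.3  84.3 117.1] turn deg [ 0.2  0.2 -0.3]
shift mm [ -0.  104.3 145.9] turn deg [ 0.2  0.2 -0.3]
```

Emit:
move_arm(targets=[[[0,0,6,8,0,0,0],[0,0,20,27,0,0,0],[0,0,36,49,0,0,0],[0,0,52,72,0,0,0],[0,0,68,95,0,0,0],[0,0,82,114,0,0,0],[0,0,92,129,0,0,0],[0,0,99,139,0,0,0],[0,0,102,143,0,0,0],[0,0,102,143,0,0,0]]])

```text
clock: 18.12
tool_pos: [0.6009, -0.171, 0.0786]
eef_rot: [-0.039, 0.953, -0.3, 0.016]
contact_force: [0.1, -0.1, -2.2]
opening: 0.109
finger_force: 60.0
```

Run:
```python
from h import *
s=r.get_state();print(s["q"].round(2),s["tool_pos"],s["contact_force"],s["moment"])
rel(*tool(TR,YAW))
```

```text
[-0.21  0.98  0.19  1.83  0.95  0.56  0.67] [ 0.60087292 -0.17097354  0.07862901] [ 0.07862864 -0.06877622 -2.16291844] [0.91112476 0.05547998 0.04587555]
shift mm [-0.2 12.2 14.8] turn deg [ 0.1  0.2 -0.4]
```

Emit:
move_arm(targets=[[[0,0,3,4,0,0,0],[0,0,6,8,0,0,0],[0,0,8,11,0,0,0],[0,0,9,13,0,0,0],[0,0,9,13,0,0,0],[0,0,9,13,0,0,0]]])

```text
clock: 18.88
tool_pos: [0.6009, -0.1711, 0.0628]
eef_rot: [-0.039, 0.953, -0.299, 0.016]
contact_force: [0.2, -0.8, -2.2]
opening: 0.108
finger_force: 60.0
```

Emit:
move_arm(targets=[[[0,0,0.5,0.8,0,0,0],[0,0,1,1.6,0,0,0],[0,0,1,1.6,0,0,0],[0,0,1,1.6,0,0,0]]])

```text
clock: 19.38
tool_pos: [0.6008, -0.1711, 0.0608]
eef_rot: [-0.039, 0.953, -0.299, 0.016]
contact_force: [0.7, 0.2, -1.2]
opening: 0.11
finger_force: 60.0
```

Emit:
move_arm(targets=[[[0,0,0.3,0.5,0,0,0],[0,0,0.6,1,0,0,0],[0,0,0.6,1,0,0,0],[0,0,0.6,1,0,0,0]]])

```text
clock: 19.88
tool_pos: [0.6011, -0.171, 0.0601]
eef_rot: [-0.039, 0.953, -0.3, 0.016]
contact_force: [0.5, 4.0, 4.9]
opening: 0.107
finger_force: 60.0
```

Contact with the pad confirmed. Releasing.

Emit:
move_arm(targets=[[[0.15,0,0,0,0,0,0],[0.25,0,0,0,0,0,0],[0.4,0,0,0,0,0,0],[0.6,0,0,0,0,0,0],[0.6,0,0,0,0,0,0],[0.6,0,0,0,0,0,0]]])

```text
clock: 20.62
tool_pos: [0.6008, -0.1712, 0.0596]
eef_rot: [-0.039, 0.953, -0.299, 0.015]
contact_force: [-0.0, 1.7, -0.3]
opening: 0.597
finger_force: 0.0
```

Emit:
move_arm(targets=[[[0.6,0,0,-8,0,0,0],[0.6,0,0,-25,0,0,0],[0.6,0,0,-45,0,0,0],[0.6,0,0,-70,0,0,0],[0.6,0,0,-95,0,0,0],[0.6,0,0,-120,0,0,0],[0.6,0,0,-140,0,0,0],[0.6,0,0,-150,0,0,0],[0.6,0,0,-150,0,0,0]]])

```text
clock: 21.75
tool_pos: [0.5932, -0.085, 0.1835]
eef_rot: [-0.039, 0.953, -0.299, 0.016]
contact_force: [0.4, 0.5, 0.2]
opening: 0.6
finger_force: 0.0
```

Run:
```python
from h import *
import cv2
a=r.snapshot("scene")[:,:,::-1];t=r.snapshot("top")[:,:,::-1]
cv2.imwrite("pics/end_s.png",a);cv2.imwrite("pics/end_t.png",t)
s0=cv2.imread("pics/scene0.png")
# bright tray templates: register original tray lip-corner patches in the new scene view
for n,(u,v) in dict(frontminus=(212,340),frontplus=(278,385),backplus=(319,331),gripend=(295,283),backminus=(254,296)).items():
    T=s0[v-11:v+12,u-11:u+12];A=np.ascontiguousarray(a[v-31:v+32,u-31:u+32]);m=cv2.matchTemplate(A,T,cv2.TM_CCOEFF_NORMED);_,q,_,l=cv2.minMaxLoc(m);print(n,round(q,2),l[0]-20,l[1]-20)
for n,(u,v),c in(("torch",(405,280),"s"),("driver",(325,215),"t"),("carton",(283,230),"s"),("jar",(520,257),"t"),("lens",(118,268),"t")):
    I,J=(s0,a) if c=="s" else(cv2.imread("pics/top0.png"),t);h=18
    T=I[v-h:v+h,u-h:u+h];A=np.ascontiguousarray(J[v-h-20:v+h+20,u-h-20:u+h+20]);_,q,_,l=cv2.minMaxLoc(cv2.matchTemplate(A,T,cv2.TM_CCOEFF_NORMED));print(n,round(q,2),l[0]-20,l[1]-20)
# tote inside: non-yellow pixels in top view
h=cv2.cvtColor(t,cv2.COLOR_BGR2HSV);M=np.zeros(h.shape[:2],np.uint8)
cv2.fillPoly(M,[np.array([[162,172],[262,160],[274,262],[176,282]])],1)
B=((h[...,1]<140)|(h[...,2]<45))&(M>0);k,_,st,ce=cv2.connectedComponentsWithStats(B.astype(np.uint8))
for i in range(1,k):
    if st[i,4]>25:print("tote blob",st[i],ce[i].round())
```

```text
frontminus 0.87 -1 1
frontplus 0.96 -2 1
backplus 0.76 -1 1
gripend 0.96 -1 0
backminus 0.75 0 1
torch 0.99 0 0
driver 0.68 4 15
carton 0.93 -2 -1
jar 1.0 0 0
lens 0.91 0 0
tote blob [ 174  160  100  123 7989] [229. 226.]
```

Emit:
move_arm(targets=[[[0.6,0,-20,-28,0,0,0],[0.6,0,-50,-72,0,0,0],[0.6,0,-86,-123,0,0,0],[0.6,0,-115,-103,0,0,0],[0.6,0,-150,-78,0,0,0],[0.6,0,-185,-54,0,0,0],[0.6,0,-209,-37,0,0,0],[0.6,0,-209,-37,0,0,0],[0.6,0,-209,-37,0,0,0]]])

```text
clock: 22.98
tool_pos: [0.6046, -0.2343, 0.3317]
eef_rot: [-0.04, 0.953, -0.299, 0.015]
contact_force: [0.7, -0.2, -0.1]
opening: 0.596
finger_force: 0.0
```

Run:
```python
from h import *
import cv2
a=r.snapshot("scene")[:,:,::-1];t=np.ascontiguousarray(r.snapshot("top")[:,:,::-1]);t0=cv2.imread("pics/top0.png");s0=cv2.imread("pics/scene0.png")
cv2.imwrite("pics/end2_t.png",t)
print(r.get_state()["tool_pos"])
for I,J,u,v in((t0,t,325,225),(s0,a,330,276)):
    h=20;T=I[v-h:v+h,u-h:u+h];A=np.ascontiguousarray(J[v-h-20:v+h+20,u-h-20:u+h+20]);_,q,_,l=cv2.minMaxLoc(cv2.matchTemplate(A,T,cv2.TM_CCOEFF_NORMED));print("driver",round(q,2),l[0]-20,l[1]-20)
g=t[150:300:5,145:290:4]
hs=cv2.cvtColor(np.ascontiguousarray(g),cv2.COLOR_BGR2HSV)
# Y yellow, b blue, k dark, w grey/white
for row in hs: print("".join("Y" if 18<h<40 and s>140 and v>60 else "b" if 95<h<125 and s>100 else "k" if v<60 else "w" if s<90 else "o" for h,s,v in row))
```

```text
[ 0.60499622 -0.23356864  0.33199866]
driver 0.39 -5 -19
driver 1.0 0 0
bbbbbbbbbbbbbbbbbbbbbbbbbbbbbbbbbbbbb
bbbbbbbbbbbbbbbbbbbbbbbbwwwYYYYbbbbbb
bbbbbbbbbbbbbbbwwoYYYYYYYYYYYYYbbbbbb
bbbbbbwwoYYYYYYYYYYYYYYYYYYYYYYbbbbbb
bbYYYYYYYYYYYYYYYYYYYYYYYYYYYYYwbbbbb
bbYYYYYYYYYYYYYYYYYYYYYYYYYYYYYobbbbb
bbYYYYYYYYYYYYYYYYYYYYYYYYYYYYYYbbbbb
bbYYYYYYYYYYYYYYYYYYYYYYYYYYYYYYbbbbb
bbYYYYYYYYYYYYYYYYYYYYYYYYYYYYYYbbbbb
bbYYYYYYYYYYYYYYYYYYYYYYYYYYYYYYbbbbb
bbwYYYYYYYYYYYYYYYYYYYYYYYYYYYYYwbbbb
bbwYYYYYYYYYYYYYYYYowwkwwYYYYYYYobbbb
bboYYYYYYYYYYYYYYYowwwwwwYYYYYYYYbbbb
bbbYYYYYYYYYYYYYYYYwwwwwwoYYYYYYYbbbb
bbbYYYYYYYYYYYYYYYYwwwwwwYYYYYYYYbbbb
bbbYYYYYYYYYYYYYYowwwwwwwYYYYYYYYbbbb
bbbYYYYYYYYYYYYYYYwwwwwwwoYYYYYYYwbbb
bbboYYYYYYYYYYYYYYwwwwwwooYYwwwwYYbbb
bbbwYYYYYYYYYYYYYYYYYYYYYwwwwwwwYYbbb
bbbwYYYYYYYYYYYYYYYYYYYYYwkwwwwwYYbbb
bbbbYYYYYYYYYYYYYYYYYYYYYwwwwYYYYYbbb
bbbbYYYYYYYYYYYYYYYYYYYYYYYYYYYYYYbbb
bbbbYYYYYYYYYYYYYYYYYYYYYYYYYYYYYYwbb
bbbbYYYYYYYYYYYYYYYYYYYYYYYYYYYYYYbbb
bbbboYYYYYYYYYYYYYYYYYYYYYYYYYYYYYbbb
bbbbwYYYYYYYYYYYYYYYYYYYYYYYYYYYYYobb
bbbbbbbYYYYYYYYYYYYYYYYYYYYYYYYYYYobb
bbbbbbbYYYYYYYYYYYYYYYYYYYYYYYYYowwbb
bbbbbbbbYYYYYYYYYYYYYYYowwbbbbbbbbbbb
bbbbbbbYYYYYYYYwwbbbbbbbbbbbbbbbbbbbb
```

```bash
python3 -c "
from plant import r
print(r.finish_job())"
```

```text
the job is handed in; nothing more can be done
None
```

The job is handed in at about 23 s: all three parts are tipped into the tote, the empty tray is back upright on its pad and released, and nothing else on the bench was seen to have moved; the hand-in returned no verdict.

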